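# Close the sample cell with its interrupted-thread cap

### The job

Close the sample cell: set the loose blue cap on the cell's neck with its grip bar in line with the two red marks, back it gently anticlockwise until you feel it drop into the start of the thread, then turn it clockwise until it is fully home, and let go. Do not force it against the thread or its stops, and leave everything else on the bench where it is.

Things in the scene. Friction and masses are not known exactly. Their poses are not given: they have to be found in the camera images.
- cell: sample cell, fixed to the bench: aluminium plate 170 x 150 x 8 mm with a white housing 100 x 100 mm on it (top 46 mm above the bench); from it rises an upright steel neck, 40 mm diameter. Origin: centre of the plate's underside, on the neck's axis; z up. Two red marks on the housing's top, either side of the neck, lie along the cell's own x axis.
- neck_top (a point): centre of the neck's chamfered top face, on the neck's axis, 80 mm above the bench. A copper spring contact, 20 mm diameter, stands up 8.5 mm from it; it yields downward from 4 N on and stiffens by 1 N per mm.
- collar (a point): on the neck's axis, 71 mm above the bench, level with the flat lip of the brass two-start thread collar (49 mm diameter) round the neck. Its two entry gaps are half a turn apart; their angle differs each time and is not measured: a cap set on with its bar along the red marks lies 0.2 to 1.4 rad of anticlockwise turn (seen from above) before the nearest.
- cap: loose blue knurled screw cap, 63 mm diameter, 35 mm high, hollow below (53 mm bore, 30 mm deep), about 90 g. Origin: centre of its lower rim, z up; two steel lugs inside, 4 to 8 mm above the rim, on its own x axis (a half turn gives the same cap). It fits over neck and collar with 1 to 2 mm of play. Keep its push on the cell under 50 N in all; a twist over 0.35 N m against a stop exceeds it.
- cap_bar (a point): middle of the upright grip bar on the cap, 49.5 mm above the cap's rim, on its axis. The bar is 52 mm long along the cap's own x axis, 14 mm thick and 29 mm high (35 to 64 mm above the rim), with a white line along its top.
- cap_rim (a point): same point as the cap's origin. Its height: 67 mm with the lugs on the lip (71 mm or more: off-centre, not seated); backed to a gap it drops to about 58.5 mm, onto the spring contact, with 0.35 rad left to a hard wall. Then clockwise the lugs run under the lip and draw it down to 55.5 mm (home) after 0.8 to 1.15 rad; hard stop 0.15 rad further. On the lip, clockwise never engages.
- vial: small clear glass vial with red cap, 30 mm diameter, 65 mm tall, standing; origin under its centre
- dish: shallow round glass dish, 90 mm diameter, 16 mm high; origin under its centre
- spacer: brass spacer ring, 44 mm outside diameter, 6 mm thick, lying flat; origin under its centre
- screwdriver: screwdriver, 150 mm long, lying along its own x
- jar: amber glass jar with white lid, 60 mm diameter, 90 mm tall; origin under its centre
- tweezers: steel tweezers, 120 mm long, lying along their own x
- tray: white six-compartment sample tray, 110 x 150 x 30 mm; origin under its centre
Things that resemble listed ones, but are neither listed nor needed, are in the scene too. Several things look just like the cap: the one meant starts farthest from the robot's base. Of the things that look like the cell, the smaller one is meant.

How it is judged:
By the outcome, as a careful person would: the job done as asked, in the order asked, and still so for the second after the job is handed in, with the robot touching nothing.
It also fails if it takes over 72 s, if anything falls off the work surface, if the arm or the gripper's body presses on something with over 40 N, if the wrist force passes 120 N, or if a joint passes its speed limit or range.

### The arm

A 7-joint arm with a two-finger parallel gripper is mounted at the origin on the work surface. World frame = base frame: x ahead of the robot, y to its left, z up, the work surface at z = 0. Lengths are in m, angles in rad, forces in N, time in s.
With the tool pointing down it reaches from about 0.4 to 0.85 m from the base axis. Payload 10.4 kg.
Tool frame: the origin (TCP) lies at the very end of the fingers, on their centre line; the grasp point (between the pads) lies 19 mm behind it (robot.hold_point_z is the distance from the TCP to the grasp point, in m); z points along the fingers, y is the line along which they close (so a half turn about z gives the same grasp; the last joint's range is limited). The gripper opens to 85 mm and grips with 20 to 120 N. Pads are 22 mm wide; open, the fingers measure 114 mm over their backs; the gripper's body (76 mm by 85 mm) begins 54 mm behind the grasp point. The pads swing forward as they close: fully open they stand 13 mm farther back than shut.
Start: joints at [-1.15, 0.332, -0.065, 1.46, 0.022, 1.35, -0.088], TCP at [0.268, 0.564, 0.231] pointing down, gripper open.
Joint ranges: [-2.6, 2.6], [-0.5, 2.12], [-1.47, 1.34], [0.16, 2.42], [-1.27, 4.41], [0.06, 2.06], [-2.6, 2.6]. Speed limits (rad/s): [2.22, 2.22, 2.79, 2.79, 3.14, 3.14, 3.14].

### API

Orientations are given as a unit quaternion [x, y, z, w].
In Python, from station import robot gives the robot as it stands. The module is installed in compiled form; this text tells all that it offers. Calls block until the motion is done:
- robot.reach(position, orientation): joint-space move of the TCP to a pose.
- robot.move_straight(position, ori=None, max_speed=0.15): straight line of the TCP; ori=None keeps the orientation; max_speed is the mean speed in m/s.
- robot.goto_joints(angles): joint-space move.
- robot.command_gripper(opening, newtons=None): finger opening in m; newtons is the grip in N (None keeps the last); returns when the fingers have stopped.
- robot.wait(seconds).
- robot.ik(position, orientation): joint angles nearest the present ones, or None.
- robot.camera(name): name is "side" or "top" or "wrist"; returns the picture (480x640x3 uint8, red, green, blue); there is no depth.
- robot.camera_params(name): a dict with "K" (3x3 intrinsics, pixels), "world_to_cam" (4x4, takes a point from world to camera coordinates). Camera axes: x right, y up, looking along -z (the intrinsics and any distortion apply to the point x, -y, -z); pixel columns grow to the right and rows downward; lengths in m; the calibration is good to about 2 mm. A picture is of the moment at which its call begins: read the wrist's pose just before it. camera_params takes no time and is no camera call; for the wrist camera it gives the pose at the moment of the call.
A pose or a line that the arm cannot do raises robot.IKError and nothing moves.
- robot.job_done(): hands the job in; it is judged then, once.
Readings, each from a call of its own:
- robot.read_time(): time.
- robot.read_q(): joint angles.
- robot.read_qvel(): joint speeds.
- robot.read_joint_efforts(): joint torques, N m.
- robot.read_eef_pos(): TCP position.
- robot.read_eef_rot(): TCP orientation.
- robot.read_ft_force(): force on the tool from outside, world axes, zero at the start.
- robot.read_torque(): the same for the moment, N m.
- robot.read_finger_gap(): finger opening in m.
- robot.read_grip_force(): force on a finger pad.
Only numpy, scipy, OpenCV 4.12 (cv2) and the standard library are available. Lean on these libraries where they do the work, as an engineer would, in place of code of your own. Each camera call takes 0.05 s, during which the arm holds its last target. There are 200 camera calls.

## Working session

There is one attempt and no reset: what is moved stays moved. The work goes in short steps, each a Python script; the robot and the scene stay as the last script left them, time stands still between calls to the robot, and variables do not carry over. Pictures are saved under pics/ and viewed, at most 10 in all, crops included, and the job is handed in when it is done.

```bash
mkdir -p pics; python3 - <<'E'
from station import robot
import cv2,numpy as np
for n in("top","side"):
    im=robot.camera(n); cv2.imwrite(f"pics/{n}0.png",im[:,:,::-1])
    p=robot.camera_params(n); print(n,{k:np.round(v,4).tolist() if not isinstance(v,str) else v for k,v in p.items()})
print(robot.read_time(),robot.read_eef_rot(),robot.hold_point_z)
E
```

```text
top {'K': [[507.0799, 0.0, 313.7898], [0.0, 507.0799, 230.2522], [0.0, 0.0, 1.0]], 'world_to_cam': [[-0.0215, -0.9997, -0.0132, 0.0131], [0.9825, -0.0235, 0.1845, -0.4996], [-0.1848, -0.009, 0.9827, -1.041], [0.0, 0.0, 0.0, 1.0]]}
side {'K': [[498.7538, 0.0, 320.5504], [0.0, 498.7538, 235.5078], [0.0, 0.0, 1.0]], 'world_to_cam': [[0.9324, -0.361, -0.0174, -0.4466], [0.2162, 0.5185, 0.8273, -0.1624], [-0.2897, -0.7751, 0.5615, -1.0532], [0.0, 0.0, 0.0, 1.0]]}
0.1 [ 2.20087614e-01  9.75479901e-01 -6.28797452e-04 -9.80618016e-05] 0.0187
```

View pics/top0.png

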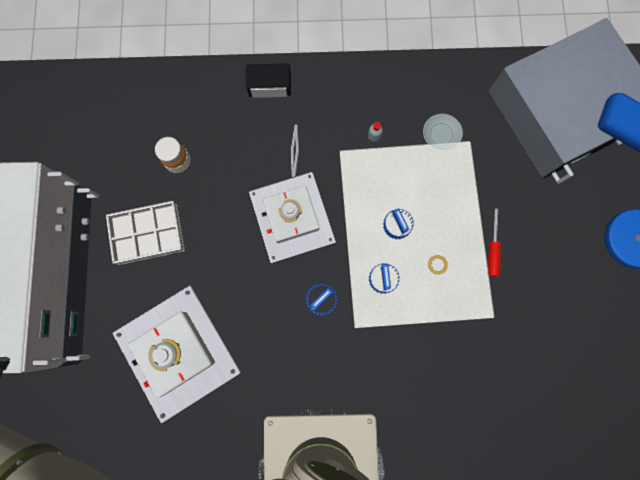

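View pics/side0.png

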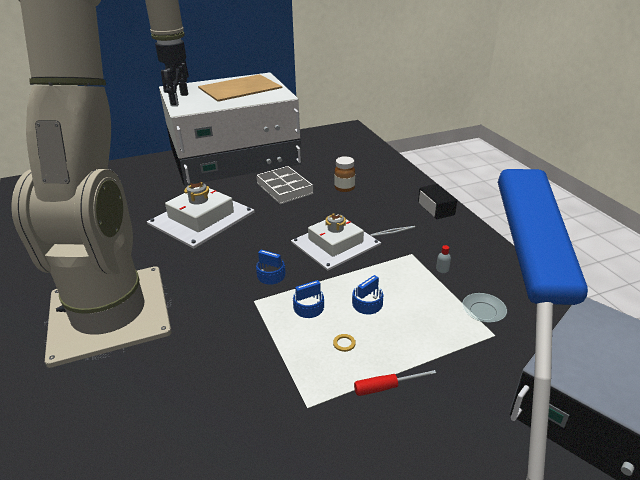

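Top view. Cap lookalikes are at (399,223), (384,278) and (321,299); the one farthest from the base at about (320,460) is (399,223). Cell lookalikes are at (291,217), with the smaller plate, and (176,354), larger; I choose (291,217). In the side view the chosen cap is at (368,296) and the cell at (336,235). Next I'll check this with one crop and measure.

```bash
cat > h.py <<'E'
from station import robot
import cv2,numpy as np
from scipy.spatial.transform import Rotation as R
def ray(p,uv):
    K,T=np.array(p["K"]),np.array(p["world_to_cam"])
    d=np.linalg.inv(K)@[uv[0],uv[1],1]; d=np.array([d[0],-d[1],-d[2]])
    Rm=T[:3,:3]; return -Rm.T@T[:3,3], Rm.T@d
def plane(p,uv,z):
    c,d=ray(p,uv); return c+d*(z-c[2])/d[2]
def proj(p,X):
    K,T=np.array(p["K"]),np.array(p["world_to_cam"])
    c=T[:3,:3]@np.array(X)+T[:3,3]; u=K@[c[0],-c[1],-c[2]]; return u[:2]/u[2]
def masks(im):
    h=cv2.cvtColor(im,cv2.COLOR_RGB2HSV); H,S,V=cv2.split(h)
    return dict(blue=((H>95)&(H<130)&(S>110)&(V>50)).astype(np.uint8),
      red=(((H<8)|(H>172))&(S>130)&(V>90)).astype(np.uint8),
      white=((S<60)&(V>150)).astype(np.uint8))
def blobs(m,a=5):
    n,l,s,c=cv2.connectedComponentsWithStats(m,connectivity=8)
    o=[]
    for i in range(1,n):
        if s[i,4]>=a:
            pts=np.argwhere(l==i)[:,::-1].astype(np.float32)
            o.append((c[i],int(s[i,4]),s[i,:4],cv2.minAreaRect(pts)))
    return o
def down(yaw): # tool z down, tool y along world angle yaw
    y=np.array([np.cos(yaw),np.sin(yaw),0]); z=np.array([0,0,-1.]); x=np.cross(y,z)
    return R.from_matrix(np.c_[x,y,z]).as_quat()
E
python3 - <<'E'
from h import *
cr={}
for n,boxes in(("top",((375,200,425,250),(240,165,340,265))),("side",((345,268,392,320),(285,205,385,270)))):
    im=cv2.imread(f"pics/{n}0.png")[:,:,::-1].copy(); m=masks(im); p=robot.camera_params(n)
    for b,k,z in((boxes[0],"blue",.03),(boxes[0],"white",.064),(boxes[1],"red",.046)):
        x0,y0,x1,y1=b
        for c,a,s,r in blobs(m[k][y0:y1,x0:x1],4):
            uv=c+[x0,y0]; print(n,k,uv.round(1),a,s.tolist(),np.round(r[1],1),round(r[2]),plane(p,uv,z).round(4))
    cr[n]=[cv2.resize(im[b[1]:b[3],b[0]:b[2]],(390,290),interpolation=cv2.INTER_CUBIC) for b in boxes]
cv2.imwrite("pics/crop1.png",np.vstack([np.hstack(cr["top"]),np.hstack(cr["side"])])[:,:,::-1])
E
```

```text
top blue [399.5 220.3] 132 [16, 9, 18, 24] [24.3  8.4] 62 [ 0.5204 -0.1856  0.03  ]
top blue [391.5 231.7] 79 [9, 18, 25, 21] [27.5 12.3] 33 [ 0.4957 -0.1668  0.03  ]
top white [399.8 224.6] 2128 [0, 0, 50, 50] [49. 49.] 90 [ 0.5041 -0.18    0.064 ]
top white [401.4 219.4] 34 [22, 11, 9, 17] [17.9  1.8] 63 [ 0.5153 -0.1839  0.064 ]
top red [284.7 194.8] 6 [44, 28, 2, 5] [4.1 0.9] 72 [0.5798 0.0634 0.046 ]
top red [295.9 230.1] 7 [55, 63, 3, 5] [4.4 0.9] 72 [0.501  0.0402 0.046 ]
top red [269.1 230.6] 15 [27, 64, 5, 4] [3. 4.] 90 [0.5014 0.0978 0.046 ]
side blue [368.  287.2] 272 [13, 7, 21, 23] [20. 22.] 0 [ 0.5239 -0.1648  0.03  ]
side blue [366.8 304.4] 390 [7, 21, 31, 25] [31.  22.9] 6 [ 0.498  -0.2129  0.03  ]
side blue [380.  291.5] 4 [35, 22, 1, 4] [3. 0.] -90 [ 0.5411 -0.1871  0.03  ]
side white [368.9 293. ] 1611 [0, 0, 47, 52] [51. 46.] 90 [ 0.4991 -0.2177  0.064 ]
side white [368.  280.7] 13 [17, 9, 13, 9] [ 0.6 14.4] 56 [ 0.5141 -0.1823  0.064 ]
side red [348. 222.] 7 [61, 16, 5, 3] [0.9 4.5] 63 [0.578  0.0639 0.046 ]
side red [322.  233.6] 5 [35, 28, 5, 2] [0.6 4.1] 72 [0.4993 0.0406 0.046 ]
```

View pics/crop1.png

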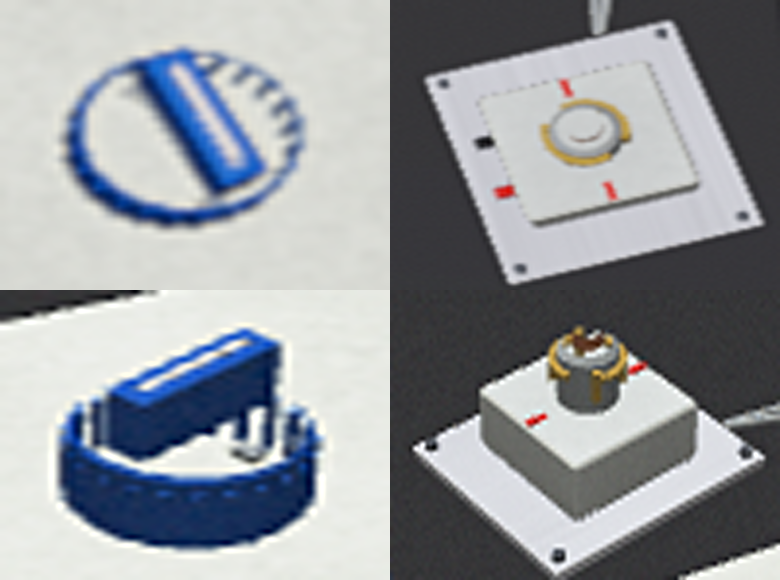

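The crop confirms the picks: an upright cap with its bar at an angle of about 0.47 rad, and a cell with two red marks 82 mm apart. Its plate measures about 169 x 148 mm, which matches the listed size. I'm moving above the cap for a closer look.

```bash
python3 - <<'E'
from h import *
# bar yaw from white line endpoints (top view)
p=robot.camera_params("top"); im=cv2.imread("pics/top0.png")[:,:,::-1].copy()
m=masks(im)["white"][200:250,375:425]; n,l,s,c=cv2.connectedComponentsWithStats(m,connectivity=8)
i=[k for k in range(1,n) if 20<s[k,4]<60][0]
pts=np.array([plane(p,(q[1]+375,q[0]+200),.064)[:2] for q in np.argwhere(l==i)])
w=np.linalg.svd(pts-pts.mean(0))[2][0]; by=np.arctan(w[1]/w[0]); print("bar",pts.mean(0),by, np.ptp(pts@w))
cy=0.286
q0=robot.read_q()
for off in (np.pi/2,-np.pi/2):
    for t,xy,a in (("cap",(.5147,-.183),by),("cell",(.5396,.052),cy),("ccw",(.5396,.052),cy+1.75),("cw",(.5396,.052),cy-.9)):
        q=robot.ik([*xy,.11 if t!="cap" else .2],down(a+off)); print(off,t,None if q is None else np.round(q,2))
E
```

```text
bar [ 0.51533769 -0.183932  ] 0.39426900185119823 0.03802514835594584
1.5707963267948966 cap [-0.51  0.23  0.88  1.75 -0.19  1.25  2.39]
1.5707963267948966 cell [-0.47  0.26  0.34  1.84 -0.1   1.06  1.76]
1.5707963267948966 ccw [-1.12  0.48  1.17  1.87 -0.49  1.12 -2.44]
1.5707963267948966 cw [-0.53  0.26  0.4   1.85 -0.12  1.06  0.87]
-1.5707963267948966 cap [-0.52  0.23  0.9   1.75 -0.19  1.25 -0.75]
-1.5707963267948966 cell [-0.64  0.27  0.53  1.85 -0.16  1.06 -1.33]
-1.5707963267948966 ccw [-0.56  0.26  0.43  1.85 -0.13  1.06  0.39]
-1.5707963267948966 cw [-1.12  0.48  1.17  1.87 -0.49  1.12 -1.95]
```

```bash
python3 - <<'E'
from h import *
robot.reach([.515,-.1835,.22],down(.42-np.pi/2))
print(robot.read_time(),robot.read_eef_pos(),np.round(robot.read_q(),2))
p=robot.camera_params("wrist"); im=robot.camera("wrist"); cv2.imwrite("pics/w1.png",im[:,:,::-1])
np.save("w1.npy",np.array([p],dtype=object),allow_pickle=True)
for X in ((.515,-.1835,.064),): print("proj",proj(p,X))
print({k:np.round(v,3).tolist() for k,v in p.items()})
for c,a,s,r in blobs(masks(im)["white"],150): print(c.round(1),a,s.tolist(),np.round(r[1],1),round(r[2]),plane(p,c,.064).round(4))
E
```

```text
2.875 [ 0.5154136  -0.18251525  0.21989288] [-0.53  0.21  0.9   1.73 -0.18  1.29 -0.73]
proj [320.04846225 215.80207942]
{'K': [[359.26, 0.0, 318.709], [0.0, 359.26, 233.756], [0.0, 0.0, 1.0]], 'world_to_cam': [[0.409, -0.912, 0.0, -0.377], [0.876, 0.393, -0.279, -0.346], [0.254, 0.114, 0.96, -0.478], [0.0, 0.0, 0.0, 1.0]]}
[99.4 85.7] 20698 [0, 0, 179, 178] [177. 178.] 90 [0.5393 0.0142 0.064 ]
[358.8 188.9] 99371 [168, 0, 406, 413] [324.  389.6] 24 [ 0.5493 -0.2036  0.064 ]
[37.7 60.4] 844 [19, 37, 38, 47] [48.7 33.5] 76 [0.5377 0.0613 0.064 ]
[318.5 216.3] 182 [316, 194, 5, 46] [ 4.  45.1] 1 [ 0.5141 -0.1824  0.064 ]
[354.8 306.3] 416 [343, 296, 25, 22] [21.9 22.6] 45 [ 0.4503 -0.2476  0.064 ]
[101.7 469.5] 1035 [73, 454, 63, 26] [25. 62.] 90 [ 0.1661 -0.0848  0.064 ]
```

View pics/w1.png

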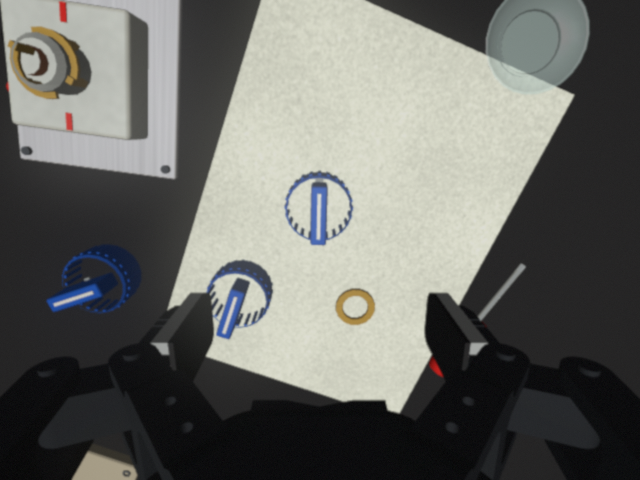

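The wrist view shows the wanted cap at (318,208), with its white line at (318.5,216) giving (0.514,-0.182), so all three views agree. Next I grasp, lift and check.

```bash
python3 - <<'E'
from h import *
p=np.load("w1.npy",allow_pickle=True)[0]; im=cv2.imread("pics/w1.png")[:,:,::-1].copy()
n,l,s,c=cv2.connectedComponentsWithStats(masks(im)["white"],connectivity=8)
i=l[216,318]; pts=np.array([plane(p,q[::-1],.064)[:2] for q in np.argwhere(l==i)])
w=np.linalg.svd(pts-pts.mean(0))[2][0]; by=np.arctan(w[1]/w[0]); mid=(pts@w).min()/2+(pts@w).max()/2
print("bar",pts.mean(0),by,np.ptp(pts@w))
xy=(.5143,-.1826); o=down(by-np.pi/2)
robot.command_gripper(.05,40)
robot.move_straight([*xy,.075],o,.15); print(robot.read_eef_pos())
robot.move_straight([*xy,.041],o,.08); print(robot.read_eef_pos(),robot.read_ft_force())
robot.command_gripper(0.0,40); print("gap",robot.read_finger_gap(),robot.read_grip_force(),robot.read_eef_pos(),robot.read_ft_force())
e=robot.read_eef_pos(); robot.move_straight([e[0],e[1],.16],o,.12)
print("gap",robot.read_finger_gap(),robot.read_ft_force(),robot.read_torque(),robot.read_eef_pos(),robot.read_time())
im=robot.camera("wrist"); cv2.imwrite("pics/w2.png",im[:,:,::-1])
E
```

```text
bar [ 0.51396799 -0.18248058] 0.4165683242819845 0.039414389439895725
[ 0.51487216 -0.18287567  0.07582127]
[ 0.51410916 -0.18278636  0.04075052] [0.83229452 0.32650882 0.33493161]
gap 0.012923342982733989 39.91916298866272 [ 0.51468949 -0.18269693  0.04144786] [-0.01328863 -0.08294877  5.47110858]
gap 0.013219051660591612 [ 0.42249144 -0.44809172 -1.59519272] [-0.04718013  0.00439509  0.02501631] [ 0.5142188  -0.1825028   0.15923494] 6.6167
```

View pics/w2.png

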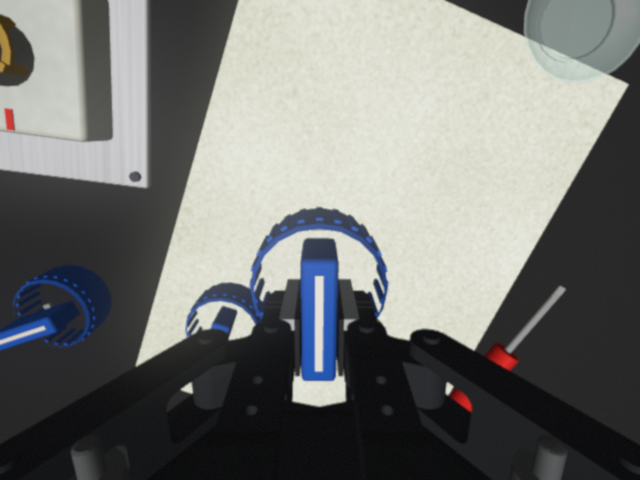

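The cap is held by its bar, white line centred at (319,323), with nothing else disturbed. Next I stop short of the cell, measure the red marks at close range and work out the cap's offset in the grip.

```bash
python3 - <<'E'
from h import *
cy=.286; d=np.array([np.cos(cy),np.sin(cy)]); c0=np.array([.5396,.052])
def marks(im,p):
    for c,a,s,r in blobs(masks(im)["red"],25): print("red",c.round(1),a,np.round(r[1],1),plane(p,c,.046).round(4))
p1=np.load("w1.npy",allow_pickle=True)[0]; marks(cv2.imread("pics/w1.png")[:,:,::-1].copy(),p1)
s=c0-.115*d
robot.move_straight([*s,.17],down(cy-np.pi/2),.18); robot.wait(.3)
e=np.array(robot.read_eef_pos()); q=robot.read_eef_rot(); p=robot.camera_params("wrist"); im=robot.camera("wrist")
cv2.imwrite("pics/w3.png",im[:,:,::-1]); print(e,robot.read_time()); marks(im,p)
y=R.from_quat(q).as_matrix()[:,1]; ty=np.arctan2(y[1],y[0])+np.pi/2; print("tool yaw (bar)",ty)
n,l,st,c=cv2.connectedComponentsWithStats(masks(im)["white"],connectivity=8)
for k in range(1,n):
    if st[k,4]>100 and abs(c[k][0]-319)<15 and abs(c[k][1]-323)<30:
        pts=np.array([plane(p,v[::-1],e[2]+.064-.041)[:2] for v in np.argwhere(l==k)])
        w=np.linalg.svd(pts-pts.mean(0))[2][0]; m=pts.mean(0)-e[:2]
        print("line",c[k],st[k],"len",np.ptp(pts@w),"yaw",np.arctan(w[1]/w[0]),"offset along/perp",m@[np.cos(ty),np.sin(ty)],m@[-np.sin(ty),np.cos(ty)])
E
```

```text
red [62.6 11.1] 112 [19.  5.] [0.5781 0.064  0.046 ]
red [ 68.7 121.3] 81 [16.  5.] [0.4991 0.0407 0.046 ]
red [435.3 367.5] 119 [20.2  7.5] [ 0.4137 -0.359   0.046 ]
[0.42932978 0.01922787 0.16994517] 8.3917
red [240.4  96. ] 131 [10. 12.] [0.5024 0.0976 0.046 ]
red [318.  124.9] 94 [18.  4.] [0.4991 0.0405 0.046 ]
tool yaw (bar) 0.2854056925352637
line [318.70661673 322.13732834] [315 276   9  96 801] len 0.03983161302649574 yaw 0.27836405264364944 offset along/perp 0.0006819010514074234 0.0003587689774922129
```

View pics/w3.png

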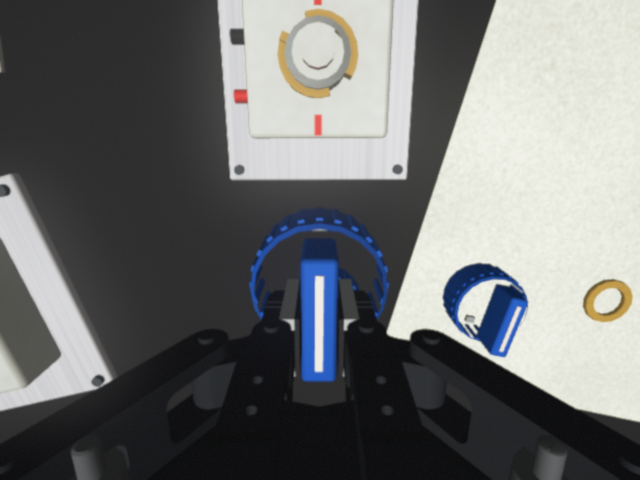

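The picture shows the near red mark at (318,125), in line with the bar; the far one is at (318,2) at the edge and the neck is at (318,50). The neck axis is about (0.5388,0.0522) and the mark yaw 0.286. Now I set the cap on gently.

```bash
cat >> h.py <<'E'
C=np.array([.5388,.0522]); CY=.2868; ALONG=.0007
def F(n=3):
    f=[]
    for _ in range(n): f.append(np.r_[robot.read_ft_force(),robot.read_torque()]); robot.wait(.01)
    return np.mean(f,0)
def yaw():
    y=R.from_quat(robot.read_eef_rot()).as_matrix()[:,1]
    return (np.arctan2(y[1],y[0])+np.pi/2+np.pi/2)%(2*np.pi)-np.pi/2
def tgt(c,b,z): return [c[0]-ALONG*np.cos(b),c[1]-ALONG*np.sin(b),z]
def go(c,b,z,v): robot.move_straight(tgt(c,b,z),down(b-np.pi/2),v)
E
python3 - <<'E'
from h import *
go(C,CY,.170,.15); robot.wait(.2); e=np.array(robot.read_eef_pos()); print(e,tgt(C,CY,0))
go(C,CY,.136,.08); robot.wait(.4); e=np.array(robot.read_eef_pos()); print("err",e[:2]-tgt(C,CY,0)[:2],e[2],yaw())
f0=F(8); print("base",f0.round(2)); np.save("f0.npy",f0)
z=.136
while z>.100:
    z-=.001; go(C,CY,z,.03); f=F(2)-f0
    if f[2]>5 or np.hypot(*f[:2])>6: break
robot.wait(.2)
print("stop cmd",z,robot.read_eef_pos(),(F(5)-f0).round(2),robot.read_finger_gap(),robot.read_time())
E
```

```text
[0.53771117 0.05189495 0.17023317] [np.float64(0.5381285921895931), np.float64(0.052001980929896365), 0]
err [1.06570352e-04 5.17769696e-05] 0.13619638497501657 0.28687137730606316
base [-0.02 -0.26 -1.25 -0.01 -0.01  0.02]
stop cmd 0.10799999999999998 [0.53830752 0.05203296 0.10837654] [-1.97 -0.03  7.33 -0.06  0.43 -0.  ] 0.01349080562211764 18.25
```

It's on the lip: rim about 67.4 mm, 7 N push. Now I back it anticlockwise, keeping the push light and watching for the drop.

```bash
python3 - <<'E'
from h import *
f0=np.load("f0.npy"); z=.108; b=CY; t0=robot.read_time()
while b<CY+1.75:
    b+=.05; go(C,b,z,.05); f=F(2)-f0; e=robot.read_eef_pos()
    print(round(b-CY,2),round(z,4),round(e[2],4),f[[0,1,2,5]].round(2),round(robot.read_time()-t0,1))
    if abs(f[5])>.2: print("torque"); break
    if f[2]>10: z+=.0005
    if f[2]<4:
        k=0
        while f[2]<4.5 and k<12 and z>.0975:
            z-=.001; k+=1; go(C,b,z,.03); f=F(2)-f0
        print("  lowered",round(z,4),f[[0,1,2,5]].round(2))
    if robot.read_eef_pos()[2]<.1025: print("DROPPED"); break
    if robot.read_time()-t0>16: break
robot.wait(.2); print(robot.read_eef_pos(),yaw(),(F(5)-f0).round(2),robot.read_finger_gap(),robot.read_time())
E
```

```text
0.05 0.108 0.1084 [-0.12  0.32  6.61  0.  ] 0.3
0.1 0.108 0.1083 [ 0.29 -0.24  6.33  0.01] 0.5
0.15 0.108 0.1084 [0.36 0.75 6.   0.03] 0.8
0.2 0.108 0.1083 [-0.24  0.96  6.61  0.08] 1.1
0.25 0.108 0.1083 [0.35 0.63 6.14 0.03] 1.3
0.3 0.108 0.1083 [ 0.53 -0.16  6.34  0.02] 1.6
0.35 0.108 0.1083 [0.55 0.3  7.24 0.04] 1.9
0.4 0.108 0.1082 [0.24 0.16 7.36 0.04] 2.1
0.45 0.108 0.1081 [0.93 0.29 5.38 0.02] 2.4
0.5 0.108 0.1076 [0.63 0.64 2.6  0.02] 2.7
  lowered 0.098 [-0.92  0.85  5.88 -0.03]
DROPPED
[0.53848095 0.05173391 0.09812231] 0.7868133997717086 [-0.16  0.12  6.11 -0.01  0.12 -0.01] 0.012798257444549802 23.825
```

It dropped at 0.5 rad (tool 10 mm lower, about 6 N on the spring). Now clockwise, watching height and torque.

```bash
python3 - <<'E'
from h import *
f0=np.load("f0.npy"); z=.098; b0=b=CY+.5; t0=robot.read_time()
while b0-b<1.34:
    b-=.05 if b0-b<.7 else .03; go(C,b,z,.05); f=F(2)-f0; e=robot.read_eef_pos()
    print(round(b0-b,2),round(b0-yaw(),3),round(z,4),round(e[2],4),f[[0,1,2,5]].round(2),round(robot.read_time()-t0,1))
    if abs(f[5])>.15: print("torque"); break
    if f[2]>7.5: z+=.0005
    if f[2]<4: z-=.0005
    if abs(f[2])>25 or z<.0935: print("force"); break
    if robot.read_time()-t0>18: break
robot.wait(.1); print(robot.read_eef_pos(),(F(5)-f0).round(2),robot.read_finger_gap(),robot.read_time())
E
```

```text
0.05 0.049 0.098 0.0981 [ 0.35 -0.06  6.74 -0.05] 0.3
0.1 0.098 0.098 0.0981 [ 0.38 -0.    6.57 -0.02] 0.5
0.15 0.148 0.098 0.098 [ 0.27 -0.07  5.96 -0.02] 0.8
0.2 0.198 0.098 0.098 [ 1.07  0.41  6.01 -0.01] 1.1
0.25 0.247 0.098 0.098 [ 0.42  0.55  5.59 -0.05] 1.3
0.3 0.297 0.098 0.098 [-0.41 -0.14  5.71 -0.04] 1.6
0.35 0.347 0.098 0.098 [-0.09  0.12  5.93 -0.05] 1.9
0.4 0.397 0.098 0.098 [ 0.04  0.64  6.6  -0.01] 2.1
0.45 0.447 0.098 0.098 [0.11 0.45 5.79 0.01] 2.4
0.5 0.497 0.098 0.098 [-0.43  0.13  5.85 -0.04] 2.7
0.55 0.547 0.098 0.098 [-0.19  0.25  5.78 -0.05] 2.9
0.6 0.598 0.098 0.098 [ 0.28 -0.17  6.31 -0.06] 3.2
0.65 0.647 0.098 0.0979 [ 0.46  0.34  4.33 -0.02] 3.5
0.7 0.697 0.098 0.0978 [ 1.03  1.16  2.04 -0.07] 3.7
0.73 0.728 0.0975 0.0975 [-0.72  1.25  3.53 -0.08] 4.0
0.76 0.759 0.097 0.0971 [-1.36  0.46  6.59 -0.04] 4.3
0.79 0.789 0.097 0.0971 [-0.45  0.56  5.61 -0.02] 4.5
0.82 0.819 0.097 0.097 [ 0.18  0.87  5.13 -0.05] 4.8
0.85 0.849 0.097 0.097 [-0.26 -0.06  5.77 -0.03] 5.1
0.88 0.879 0.097 0.097 [ 0.14  0.44  5.1  -0.01] 5.3
0.91 0.909 0.097 0.097 [ 0.75  0.36  5.45 -0.03] 5.6
0.94 0.938 0.097 0.097 [0.35 1.85 4.72 0.14] 5.9
0.97 0.968 0.097 0.097 [1.52 2.39 4.61 0.42] 6.1
torque
[0.53819541 0.05264671 0.0970229 ] [ 1.83  3.74  4.13  0.76 -0.38  0.47] 0.013202376766627439 30.1
```

The hard stop is at about 0.94 rad, 0.15 past home, which fits the height levelling off at 0.76 to 0.79 with the rim at about 55.7 mm. I'm easing the twist off now.

```bash
python3 - <<'E'
from h import *
f0=np.load("f0.npy"); b=CY+.5-.915
go(C,b,.097,.05); robot.wait(.2); print((F(5)-f0).round(2),robot.read_eef_pos(),yaw()-CY)
robot.command_gripper(.05); e=robot.read_eef_pos()
print(robot.read_finger_gap(),(F(5)-f0).round(2),e)
go(C,b,.14,.08); s=C-.115*np.array([np.cos(b),np.sin(b)])
robot.move_straight([*s,.17],down(b-np.pi/2),.15); robot.wait(.2)
p=robot.camera_params("wrist"); im=robot.camera("wrist"); t=robot.camera("top"); sd=robot.camera("side")
print(proj(p,[*C,.0555+.064]))
cv2.imwrite("pics/f1.png",np.hstack([cv2.resize(im,(400,300)),cv2.resize(sd[190:280,275:395],(400,300),interpolation=cv2.INTER_CUBIC)])[:,:,::-1])
# height of white line: triangulate top & side near the neck
P=[]
for n,g in(("top",t),("side",sd)):
    q=robot.camera_params(n); u=proj(q,[*C,.1195]).astype(int); m=masks(g)["white"][u[1]-25:u[1]+25,u[0]-25:u[0]+25]
    for c,a,s_,r in blobs(m,8):
        if a<80: print(n,(c+u-25).round(1),a,plane(q,c+u-25,.1195).round(4),np.round(r[1:],1) if 0 else r[2])
print(robot.read_time())
E
```

```text
[ 0.51  3.15  5.74  0.65 -0.17  0.05] [0.53810244 0.05228738 0.09702247] -0.4158028211405292
0.050130980619585645 [ 0.01  0.43  1.67  0.02  0.   -0.02] [0.53791722 0.05205606 0.09683412]
[317.58753823  32.04537759]
side [318. 224.] 23 [ 0.4664 -0.0228  0.1195] 90.0
side [351.1 224.2] 19 [ 0.5335 -0.0517  0.1195] 0.0
33.0583
```

View pics/f1.png

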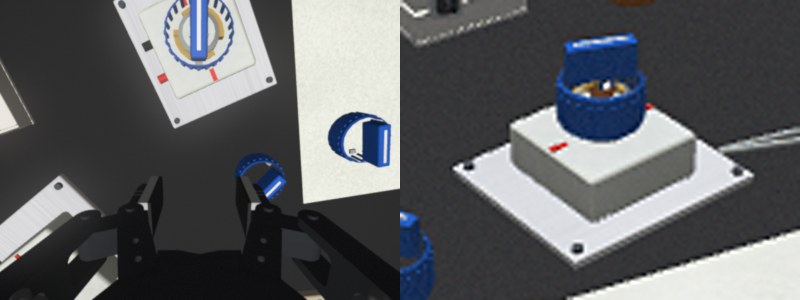

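The picture shows the cap level and low on the neck, bar at about (198,28) in the left half, gripper clear. The side view on the right agrees, so I'm handing it in.

```bash
python3 -c "
from station import robot
print(robot.job_done())"
```

```text
the job is handed in; nothing more can be done
None
```

The blue cap is on the smaller cell, screwed fully home (rim about 55.7 mm) and released, and the job was handed in at about 33 s, but turning it home ran about 0.03 rad into the hard stop, where I read about 0.47 N m (over the 0.35 N m limit) before easing off.

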